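# Cock the sampling pen and change over the dishes

## Task

Make the sampling place ready for the next plate: pick up the sampling pen and, holding it clear of the bench, push its orange end button squarely against the face of the steel bench stop until it is fully in (not with the fingers), and lay the pen in the black pen rest. Also swap the two closed petri dishes, so that each ends centred and flat on the pad where the other began, keeping them level all the while. Do not shift or knock over any of the other things standing on the bench.

Things in the scene. Friction and masses are not known exactly. Their poses are not given: they have to be found in the camera images.
- pen_mid (a point): Sampling pen, about 55 g, lying: flat-sided white barrel 18 wide (y), 20 high (z), from 48 behind (-x) to 52 ahead (+x) of this point, which is mid-section, 10 above its underside. Grey tapered nose at -x (tip 75 from the point), blue collar and round orange button (12 diameter) at +x; the button's end face is 68 from the point when fully out, 58 when fully in.
- pen_button (a joint): Travel of the pen's orange button in m: 0 fully out, 0.010 fully in (hard end stop). About 4 N moves it; it has no return spring and stays where it was pushed.
- stop_face (a point): Bench stop: fixed steel block, 70 wide (y), 30 thick, 85 high. This point is the middle of its upright flat press face, 55 above the bench; the face looks along the stop's own -x axis and offers 56 wide x 60 high round this point. Its foot plate is 8 high and at most 15 beyond the face in front, 70 behind.
- rest_seat (a point): Fixed black pen rest; pen lies along its x axis, either way round, in two notched saddles 66 apart (each 8 thick) on a base 80 x 46 x 5. This point is where the pen's mid-section point lies when seated, 32 above the bench, midway between saddles; fingers pass between them. Notch floors 22 above the bench, notches about 24 wide, flaring to 40 at the top, 40 above the bench.
- pad_white_top (a point): Centre of the top of a fixed round white pad, 72 diameter, 3 thick, top 3 above the bench.
- pad_black_top (a point): Centre of the top of a fixed round black pad, 72 diameter, 3 thick, top 3 above the bench.
- dish_amber_mid (a point): Closed petri dish with amber-orange contents, 60 diameter, 15 high; point at its centre, half-way up. Starts on either pad.
- dish_teal_mid (a point): Closed petri dish with dark teal-grey contents, 60 diameter, 15 high; point at its centre, half-way up. Starts on the other pad.
- drawer_front (a point): Fixed small grey drawer unit at the back; this point is the middle of the front of its top drawer, which stands open and overhangs the bench: front 241 wide (y), from 137 to 191 above the bench, looking along its own -x axis, with a small knob 22 out. Keep the gripper clear of it.
- timer_mid (a point): Bystander, loose: small white bench timer with buttons, 33 deep x 52 wide x 47 high (mm); point at its centre, half-way up.
- vial_0_mid (a point): Bystander, loose: small vial, black cap, pink contents, 21 diameter x 47 high (mm); point at its centre, half-way up.
- vial_1_mid (a point): Bystander, loose: small vial, green cap, pale yellow contents, 21 diameter x 47 high (mm); point at its centre, half-way up.
- vial_2_mid (a point): Bystander, loose: small vial, black cap, pale blue contents, 21 diameter x 47 high (mm); point at its centre, half-way up.
- marker_blue_mid (a point): Bystander, loose: lab marker with blue cap lying along its own y axis, 12 x 134 x 13 high (mm); point at its centre, half-way up.
- beaker_mid (a point): Bystander, loose: small clear beaker, 48 diameter x 57 high (mm); point at its centre, half-way up.
- porcelain_dish_mid (a point): Bystander, loose: small white porcelain bowl, 46 diameter x 20 high (mm); point at its centre, half-way up.
- tape_roll_mid (a point): Bystander, loose: roll of brown tape lying flat, 96 diameter x 25 high (mm); point at its centre, half-way up.
Things that resemble listed ones, but are neither listed nor needed, are in the scene too. What is shaped like the part that bears dish_teal_mid but green is not meant.

How it is judged:
On the way, in this order (a step that is already met when the one before it is completed fails the run):
1. the held pen's button end meets the stop face, its button still out (contact force between pen and the fingers above 1 N and contact force between pen and stop above 0.5 N and height (world z) of pen_mid above 0.02 m and x of pen_mid in the frame of stop_face between -0.075 and -0.05 m and angle between the x axis of pen_mid and the x axis of stop_face, either way round below 0.35 rad and value of joint pen_button below 0.006 m).
2. the held pen's button is pushed fully in against the stop face (contact force between pen and the fingers above 1 N and contact force between pen and stop above 0.5 N and height (world z) of pen_mid above 0.02 m and x of pen_mid in the frame of stop_face between -0.075 and -0.05 m and angle between the x axis of pen_mid and the x axis of stop_face, either way round below 0.35 rad and value of joint pen_button above 0.0085 m).
At the end, for the whole second after the job is handed in: The pen lies at rest in both notches of the rest (middle within 18 mm of the seat point, along the rest within 0.12 rad, either way round, within 6 mm of seated height), its button at least 8.5 mm of 10 mm in; each dish lies flat on the pad where the other began, within 15 mm of the pad's centre (value of joint pen_button above 0.0085 m and horizontal distance between pen_mid and rest_seat below 0.018 m and z of pen_mid in the frame of rest_seat between -0.005 and 0.006 m and angle between the x axis of pen_mid and the x axis of rest_seat, either way round below 0.12 rad and linear speed of pen below 0.02 m/s and distance of each of dish_amber_mid, dish_teal_mid from where it was at the start of the episode above 0.08 m and (((horizontal distance between dish_amber_mid and pad_white_top below 0.015 m and z of dish_amber_mid in the frame of pad_white_top below 0.0115 m and angle between dish_amber_mid's own z axis and vertical below 0.1 rad) and (horizontal distance between dish_teal_mid and pad_black_top below 0.015 m and z of dish_teal_mid in the frame of pad_black_top below 0.0115 m and angle between dish_teal_mid's own z axis and vertical below 0.1 rad)) or ((horizontal distance between dish_amber_mid and pad_black_top below 0.015 m and z of dish_amber_mid in the frame of pad_black_top below 0.0115 m and angle between dish_amber_mid's own z axis and vertical below 0.1 rad) and (horizontal distance between dish_teal_mid and pad_white_top below 0.015 m and z of dish_teal_mid in the frame of pad_white_top below 0.0115 m and angle between dish_teal_mid's own z axis and vertical below 0.1 rad)))); the robot touches nothing.
It fails at once if a bystander (timer, vial, marker, beaker, porcelain dish or tape roll) is shifted by more than 20 mm (distance of any of timer_mid, vial_0_mid, vial_1_mid, vial_2_mid, marker_blue_mid, beaker_mid, porcelain_dish_mid, tape_roll_mid from where it was at the start of the episode above 0.02 m).
It fails at once if a bystander is tipped over (angle between any of timer_mid, vial_0_mid, vial_1_mid, vial_2_mid, beaker_mid, porcelain_dish_mid, tape_roll_mid's own z axis and vertical above 0.5 rad).
It fails at once if a petri dish is tilted by more than 0.45 rad (angle between any of dish_amber_mid, dish_teal_mid's own z axis and vertical above 0.45 rad).
It also fails if it takes over 72 s, if anything falls off the work surface, if the arm or the gripper's body presses on something with over 40 N, if the wrist force passes 120 N, or if a joint passes its speed limit or range.

## Robot

A 6-joint arm with a two-finger parallel gripper is mounted at the origin on a cart in front of the work surface, level with it; the furniture and walls round the work are solid. World frame = base frame: x ahead of the robot, y to its left, z up, the work surface at z = 0. Lengths are in m, angles in rad, forces in N, time in s.
With the tool pointing down it reaches from about 0.425 to 1.125 m from the base axis. Payload 14.9 kg.
Tool frame: the origin (TCP) lies midway between the tips of the shut fingers; the grasp point (between the pads) lies 19 mm behind it; z points along the fingers, y is the line along which they close (so a half turn about z gives the same grasp; the last joint's range is limited). The gripper opens to 91 mm and grips with 3 to 60 N. Pads are 32 mm wide; open, the fingers measure 118 mm over their backs; the gripper's body (76 mm by 178 mm) begins 60 mm behind the grasp point.
Start: joints at [1.303, 0.379, 1.734, -0, 1.028, -0.033], TCP at [0.163, 0.681, 0.214] pointing down, gripper open.
Joint ranges: [-2.77, 2.77], [-0.74, 2.19], [0, 2.66], [-1.06, 4.2], [0.31, 2.87], [-3.08, 3.08]. Speed limits (rad/s): [1.89, 1.89, 2.39, 3.14, 3.14, 3.14].

## Interface

Orientations are given as a 3x3 rotation matrix whose columns are the frame's x, y, z axes.
In Python, from rig import robot, cams gives the robot as it stands.
- The arm moves only by the shell command python3 -m jog 'ROWS' [FORCE]. ROWS is a JSON object of lists of equal length, an entry for each row: "linear": the shift along the tool's x, y, z in cm, a list of three; "spin": the turn about the tool's z in rad; "grip": the finger opening in cm, from 0 to 9.12. A call has 1 to 20 rows; each row is the pose to reach, as a shift and turn from the pose commanded when the call began, along the tool's axes at that moment; what a row does not reach only later rows make up. A row lasts 1/12 s, in which the tool goes at most 41.7 mm and 7.16 degrees, less where a joint would pass 70% of its speed; a pose out of reach is approached as far as the arm can. A call with a gripper value outside its range is refused whole. The fingers move at their own pace and stop on an object; FORCE is the grip in N (left out, the last holds). Time passes only in rows, so rows that repeat a pose let the fingers close. It gives the time, the measured TCP pose, the force, the opening and the grip force at its end, in the units of the state.
- robot.get_state(): the state, without advancing time (a new reading comes with each control period).
- cams.snapshot(name): name is "scene" or "top" or "wrist"; returns a dict with "color" (384x512x3 uint8, red, green, blue), "K" (3x3 intrinsics, pixels), "camera_from_world" (4x4, takes a point from world to camera coordinates); the wrist camera has in their place "mount" (4x4, takes a point from camera to tool coordinates, whose origin is the TCP and whose axes are the flange's). Camera axes: x right, y up, looking along -z (the intrinsics and any distortion apply to the point x, -y, -z); pixel columns grow to the right and rows downward; lengths in m; the calibration is good to about 2 mm. A picture is of the moment at which its call begins: read the wrist's pose just before it. There is no depth.
- robot.hand_in(): hands the job in; it is judged then, once.
Trained networks look in the newest picture that a camera, given by its name, has taken for a name from the list of things; names that differ only in an ending like _2 or _b are one class to them, and where a whole thing is asked for, a point or a joint stands for the part that bears it (a point fixed in the world has none). Each returns a list of dicts, best first, with "confidence" (0 to 1); they miss things now and then, are a little off and sometimes report something else, mostly with a low value. They report only what shows in the picture. A call takes as long as a camera call. They do not tell look-alikes from the thing itself.
- cams.boxes_of(camera, label): "at" ([x, y, z] in m, in world coordinates, good to about 4 mm: the middle of the surface that is visible of it).
- cams.trace(camera, label): "pixels" (384x512 bool, what is visible of it).
- cams.tip_of(camera, label): "at" ([x, y, z] in m, in world coordinates, good to about 4 mm: a listed point, or the origin of a listed thing).
The state is a dict: "t": time; "joint_positions": joint angles; "joint_velocities": joint speeds; "tau": joint torques, N m; "tool_pos": TCP position; "tcp_rot": TCP orientation; "ft_force": force on the tool from outside, world axes, zero at the start; "torque": the same for the moment, N m; "grip_width": finger opening in m; "grasp_force": force on a finger pad.
Only numpy, scipy, OpenCV 4.12 (cv2) and the standard library are available. Lean on these libraries where they do the work, as an engineer would, in place of code of your own. Each camera call takes 0.05 s, during which the arm holds its last target. There are 200 camera calls.

## Working session

There is one attempt and no reset: what is moved stays moved. The work goes in short steps, Python scripts to look and compute and a shell command to move; the robot and the scene stay as the last step left them, time stands still between calls to the robot, and variables do not carry over. Pictures are saved under pics/ and viewed, at most 11 in all, crops included, and the job is handed in when it is done.

```bash
mkdir -p pics; ls; python3 - <<'E'
from rig import robot,cams
import cv2,numpy as np
s=robot.get_state();print(s['t'],s['tool_pos'],s['tcp_rot'],s['grip_width'])
for c in ['scene','top']:
    im=cams.snapshot(c); cv2.imwrite(f'pics/{c}0.png',cv2.resize(im['color'][:,:,::-1],(800,600)))
    for l in ['pen_mid','stop_face','rest_seat','pad_white_top','pad_black_top','dish_amber_mid','dish_teal_mid','drawer_front','timer_mid','vial_0_mid','marker_blue_mid','beaker_mid','porcelain_dish_mid','tape_roll_mid']:
        print(c,l,[(np.round(d['at'],3).tolist(),round(d['confidence'],2)) for d in cams.tip_of(c,l)[:4]])
E
```

```text
pics
0.0 [0.16273752 0.68041407 0.21327533] [[-9.72563430e-01  2.32637684e-01 -2.87600062e-04]
 [ 2.32637860e-01  9.72562837e-01 -1.07471658e-03]
 [ 2.96895550e-05 -1.11213671e-03 -9.99999381e-01]] 0.09144543988720548
scene pen_mid [([0.515, 0.176, 0.011], 0.71), ([0.476, 0.042, 0.034], 0.65)]
scene stop_face [([0.695, 0.011, 0.056], 0.85), ([0.489, -0.089, 0.027], 0.68), ([0.368, 0.298, 0.01], 0.51)]
scene rest_seat [([0.427, 0.445, 0.022], 0.67), ([0.476, 0.042, 0.03], 0.65)]
scene pad_white_top [([0.581, -0.064, 0.001], 0.61), ([0.544, 0.412, 0.027], 0.31)]
scene pad_black_top [([0.581, -0.062, -0.001], 0.71), ([0.463, 0.351, 0.003], 0.51)]
scene dish_amber_mid [([0.584, -0.064, 0.011], 0.54)]
scene dish_teal_mid [([0.273, 0.386, 0.012], 0.93), ([0.564, 0.319, 0.006], 0.8), ([0.34, 0.444, 0.007], 0.69), ([0.458, 0.347, 0.015], 0.57)]
scene drawer_front []
scene timer_mid [([0.362, 0.147, 0.022], 0.8)]
scene vial_0_mid [([0.546, 0.412, 0.026], 0.74), ([0.363, 0.147, 0.023], 0.54), ([0.675, 0.426, 0.014], 0.49)]
scene marker_blue_mid [([0.37, 0.301, 0.007], 0.77)]
scene beaker_mid [
[... 396 characters left out ...]
_black_top [([0.457, 0.351, 0.01], 0.5), ([0.457, 0.352, 0.004], 0.45)]
top dish_amber_mid [([0.588, -0.062, 0.01], 0.71), ([0.37, 0.307, 0.005], 0.15)]
top dish_teal_mid [([0.34, 0.447, 0.005], 0.82), ([0.276, 0.387, 0.006], 0.78), ([0.456, 0.351, 0.009], 0.6), ([0.561, 0.316, 0.011], 0.59)]
top drawer_front []
top timer_mid [([0.364, 0.15, 0.024], 0.68)]
top vial_0_mid [([0.552, 0.412, 0.023], 0.43), ([0.688, 0.014, 0.053], 0.37)]
top marker_blue_mid [([0.367, 0.306, 0.003], 0.47)]
top beaker_mid [([0.488, -0.085, 0.027], 0.63), ([0.55, 0.418, 0.023], 0.38)]
top porcelain_dish_mid [([0.624, 0.035, 0.009], 0.65)]
top tape_roll_mid [([0.68, 0.43, 0.013], 0.57), ([0.624, 0.038, 0.008], 0.22)]
```

View pics/top0.png

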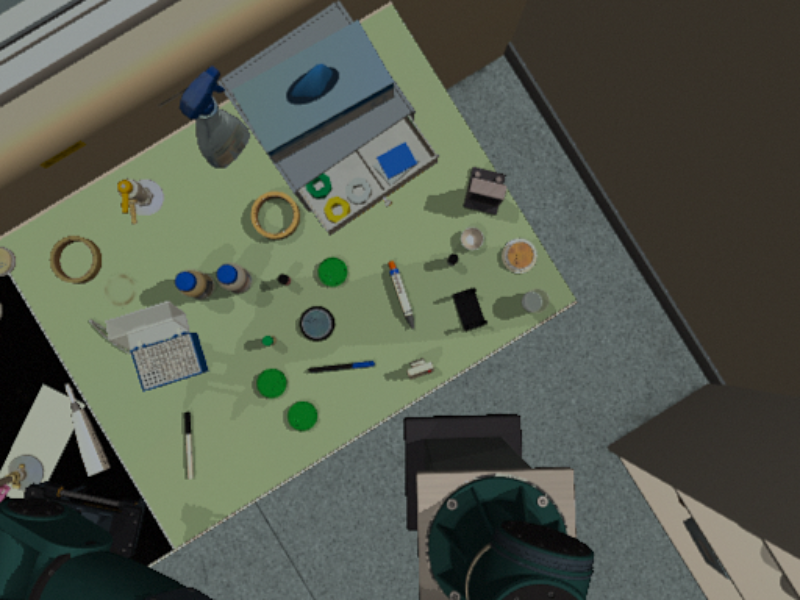

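View pics/scene0.png

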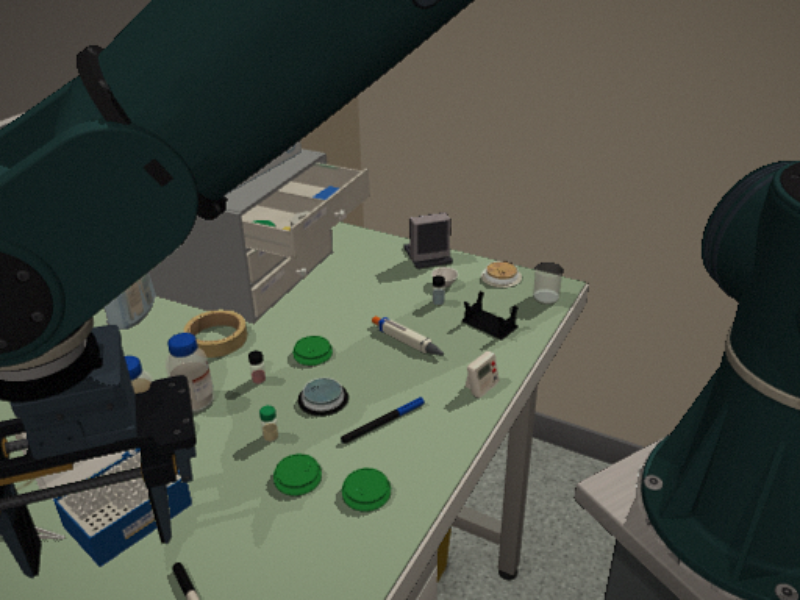

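Top picture: the pen is at about (400,293) with its button end at (392,266). The rest is at (470,310), amber on the white pad at (519,256), teal on the black pad at (317,323), and the stop at (485,190). The green dishes are decoys. I'll write a helper and go above the pen.

```bash
cat > h.py <<'E'
from rig import robot,cams
import numpy as np, cv2
def st():
    s=robot.get_state(); R=np.array(s['tcp_rot']); p=np.array(s['tool_pos']); y=R[:,1]
    return s,p,R,np.arctan2(-y[0],y[1])   # yaw of the line the held pen lies along (mod pi)
def go(x,y,z,yaw=None):
    s,p,R,a=st(); d=R.T@(np.array([x,y,z])-p)*100
    sp=0 if yaw is None else -((yaw-a+np.pi/2)%np.pi-np.pi/2)
    print('linear',np.round(d,2),'spin',round(sp,3),'| now',np.round(p,4),'yaw',round(a,3),'j6',round(s['joint_positions'][5],2),'t',round(s['t'],2))
def cam(name):
    s,p,R,a=st(); im=cams.snapshot(name); K=np.array(im['K'])
    if name=='wrist':
        T=np.eye(4);T[:3,:3]=R;T[:3,3]=p; W=T@np.array(im['mount'])
    else: W=np.linalg.inv(np.array(im['camera_from_world']))
    return im['color'],K,W
def unproj(px,K,W,z):
    px=np.atleast_2d(px).astype(float); v=np.c_[(px[:,0]-K[0,2])/K[0,0],-(px[:,1]-K[1,2])/K[1,1],-np.ones(len(px))]@W[:3,:3].T
    o=W[:3,3]; return (o+v*((z-o[2])/v[:,2])[:,None])[:,:2]
def axis(name,label,z,K,W,near=None):
    for d in cams.trace(name,label)[:3]:
        r,c=np.nonzero(d['pixels']); 
        if len(r)<20: continue
        q=unproj(np.c_[c,r],K,W,z); rect=cv2.minAreaRect((q*1000).astype(np.float32)); b=cv2.boxPoints(rect)
        e=[b[1]-b[0],b[2]-b[1]]; e=max(e,key=np.linalg.norm); m=q-q.mean(0); u=np.linalg.svd(m,full_matrices=False)[2][0]
        f=lambda v:round(float((np.arctan2(v[1],v[0])+np.pi/2)%np.pi-np.pi/2),3)
        print(label,round(d['confidence'],2),'rect c',np.round(rect[0],1),'size',np.round(rect[1],1),'yaw rect',f(e),'pca',f(u))
E
python3 - <<'E'
from h import *
im,K,W=cam('top')
axis('top','pen_mid',.01,K,W); axis('top','rest_seat',.03,K,W);axis('top','stop_face',.08,K,W)
axis('top','dish_teal_mid',.015,K,W);axis('top','dish_amber_mid',.015,K,W)
go(.5,.15,.30,.31)
print(np.round(cams.snapshot('wrist')['mount'],3))
E
```

```text
pen_mid 0.43 rect c [577.7  77.1] size [15.8 19.1] yaw rect -0.03 pca -0.622
rest_seat 0.68 rect c [476.3  46.9] size [75.7 44.3] yaw rect 0.291 pca 0.293
rest_seat 0.51 rect c [579.8 -57.2] size [56.2 59.5] yaw rect -0.033 pca -0.441
stop_face 0.88 rect c [701.3  13.1] size [72.6 82.8] yaw rect -0.287 pca -0.302
dish_teal_mid 0.82 rect c [455.8 352.7] size [56.4 56.5] yaw rect -0.024 pca 0.98
dish_teal_mid 0.77 rect c [271.  385.2] size [56.1 59.1] yaw rect -0.024 pca 0.08
dish_teal_mid 0.55 rect c [339.6 446. ] size [56.2 56.2] yaw rect 1.549 pca -1.527
linear [-45.14 -43.78  -8.61] spin -0.545 | now [0.1629 0.6808 0.2139] yaw -0.235 j6 -0.03 t 1.8
[[-0.002  0.961  0.276  0.078]
 [ 1.     0.002  0.     0.001]
 [-0.     0.276 -0.961 -0.172]
 [ 0.     0.     0.     1.   ]]
```

```bash
python3 -m jog '{"linear":[[-10,-10,-8.6],[-45.1,-43.8,-8.6],[-45.1,-43.8,-8.6],[-45.1,-43.8,-8.6],[-45.1,-43.8,-8.6],[-45.1,-43.8,-8.6],[-45.1,-43.8,-8.6],[-45.1,-43.8,-8.6],[-45.1,-43.8,-8.6],[-45.1,-43.8,-8.6],[-45.1,-43.8,-8.6],[-45.1,-43.8,-8.6],[-45.1,-43.8,-8.6],[-45.1,-43.8,-8.6],[-45.1,-43.8,-8.6],[-45.1,-43.8,-8.6],[-45.1,-43.8,-8.6],[-45.1,-43.8,-8.6]],"spin":[0,-0.1,-0.3,-0.545,-0.545,-0.545,-0.545,-0.545,-0.545,-0.545,-0.545,-0.545,-0.545,-0.545,-0.545,-0.545,-0.545,-0.545],"grip":[5,5,5,5,5,5,5,5,5,5,5,5,5,5,5,5,5,5]}'
python3 - <<'E'
from h import *
im,K,W=cam('wrist'); cv2.imwrite('pics/w1.png',cv2.resize(im[:,:,::-1],(800,600)))
axis('wrist','pen_mid',.01,K,W); axis('wrist','rest_seat',.03,K,W);axis('wrist','stop_face',.08,K,W)
for l in ['pen_mid','rest_seat','stop_face','vial_0_mid']: print(l,[(np.round(d['at'],3).tolist(),round(d['confidence'],2)) for d in cams.tip_of('wrist',l)[:3]])
np.savez('w1',K=K,W=W); go(.515,.18,.2,.31)
E
```

```text
t: 3.35
tool_pos: [0.4997, 0.1494, 0.2999]
tcp_rot: [[-0.953, -0.303, -0.0], [-0.303, 0.953, 0.0], [0.0, 0.0, -1.0]]
ft_force: [0.2, 0.8, 0.2]
grip_width: 0.0501
grasp_force: 0.0
pen_mid 0.58 rect c [511.2 178.3] size [141.8  19.6] yaw rect 0.326 pca 0.297
rest_seat 0.68 rect c [475.6  45.2] size [76.5 52.5] yaw rect 0.297 pca 0.269
stop_face 0.62 rect c [637.5  14.8] size [17.5 40.1] yaw rect -1.265 pca -1.323
pen_mid [([0.514, 0.178, 0.008], 0.72)]
rest_seat [([0.48, 0.044, 0.033], 0.86)]
stop_face []
vial_0_mid []
linear [-2.4   2.33  9.99] spin 0.001 | now [0.4993 0.1505 0.2999] yaw 0.311 j6 -1.63 t 3.75
```

View pics/w1.png

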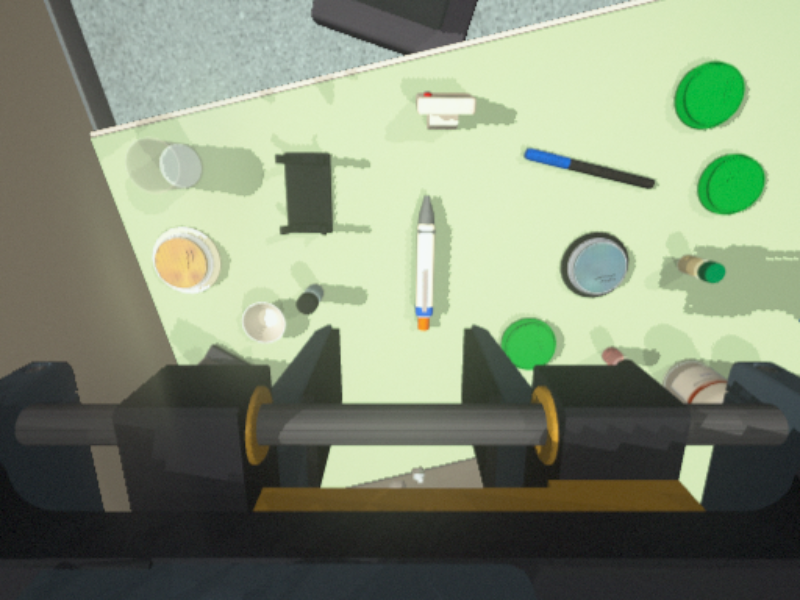

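Wrist view: the pen runs from its nose at (428,197) to its button at (424,328). Teal is at (598,266), amber at (184,262), the rest at (310,193), and the blue vial at (308,298). The area round the pen is free.

```bash
python3 - <<'E'
from h import *
d=np.load('w1.npz');K,W=d['K'],d['W']
f=lambda u,v,z:unproj([[u*.64,v*.64]],K,W,z)[0]
a=f(428,197,.01);b=f(424,329,.01);u=(b-a)/np.linalg.norm(b-a);print('len',np.linalg.norm(b-a),'mid',a+u*.075,b-u*.068,'yaw',np.arctan2(u[1],u[0]))
for n,q in dict(teal=(598,265,.015),amber=(182,262,.015),vial2cap=(306,302,.047),bowl=(264,322,.02),restA=(289,193,.038),restB=(325,193,.038)).items(): print(n,f(*q).round(3))
s,p,R,_=st(); m=(a+u*.075+b-u*.068)/2
go(*m,-.008,np.arctan2(u[1],u[0])); go(*m,.11,np.arctan2(u[1],u[0]))
E
```

```text
len 0.14114287463741124 mid [0.51588694 0.18247288] [0.51410841 0.18193832] yaw 0.2919700753388089
teal [0.456 0.351]
amber [ 0.583 -0.062]
vial2cap [0.575 0.075]
bowl [0.62  0.035]
restA [0.479 0.033]
restB [0.469 0.065]
linear [-2.47  2.54 30.79] spin 0.019 | now [0.4993 0.1505 0.2999] yaw 0.311 j6 -1.63 t 3.75
linear [-2.47  2.54 18.99] spin 0.019 | now [0.4993 0.1505 0.2999] yaw 0.311 j6 -1.63 t 3.75
```

```bash
python3 -m jog '{"linear":[[-2.4,2.3,5],[-2.4,2.3,9],[-2.4,2.3,13],[-2.4,2.3,17],[-2.4,2.3,21],[-2.4,2.3,24],[-2.4,2.3,27],[-2.4,2.3,28.5],[-2.4,2.3,29.6],[-2.4,2.3,29.6],[-2.4,2.3,29.6],[-2.4,2.3,29.6],[-2.4,2.3,29.6],[-2.4,2.3,29.6],[-2.4,2.3,29.6],[-2.4,2.3,29.6]],"spin":[0.01,0.02,0.02,0.02,0.02,0.02,0.02,0.02,0.02,0.02,0.02,0.02,0.02,0.02,0.02,0.02],"grip":[5,5,5,5,5,5,5,5,5,5,1,1,1,1,1,1]}' 45
python3 -m jog '{"linear":[[0,0,-3],[0,0,-7],[0,0,-11],[0,0,-15],[0,0,-15]],"spin":[0,0,0,0,0],"grip":[1,1,1,1,1]}'
python3 - <<'E'
from h import *
im,K,W=cam('wrist'); cv2.imwrite('pics/w2.png',cv2.resize(im[:,:,::-1],(800,600)))
im,K,W=cam('top');cv2.imwrite('pics/t2.png',cv2.resize(im[60:210,220:360,::-1],(560,600),interpolation=cv2.INTER_CUBIC))
np.savez('t2',K=K,W=W);st_=go(.62,.02,.15,-.28)
axis('top','stop_face',.08,K,W)
for c in ['top']:
  for l in ['stop_face']: print([(np.round(d['at'],4).tolist(),round(d['confidence'],2)) for d in cams.tip_of(c,l)[:2]])
E
```

```text
t: 5.08
tool_pos: [0.5159, 0.1793, 0.0047]
tcp_rot: [[-0.958, -0.286, 0.001], [-0.286, 0.958, 0.0], [-0.001, 0.0, -1.0]]
ft_force: [-1.3, 1.0, 8.5]
grip_width: 0.018
grasp_force: 45.0
t: 5.5
tool_pos: [0.519, 0.1802, 0.1614]
tcp_rot: [[-0.958, -0.286, 0.009], [-0.286, 0.958, 0.003], [-0.01, -0.0, -1.0]]
ft_force: [2.8, 0.7, 0.0]
grip_width: 0.0179
grasp_force: 45.0
linear [ -5.37 -18.24   0.6 ] spin 0.57 | now [0.5163 0.1794 0.1558] yaw 0.29 j6 -1.57 t 5.6
stop_face 0.79 rect c [699.7  12.2] size [74.5 82.4] yaw rect -0.275 pca -0.224
[([0.688, 0.0123, 0.0543], 0.82)]
```

View pics/w2.png

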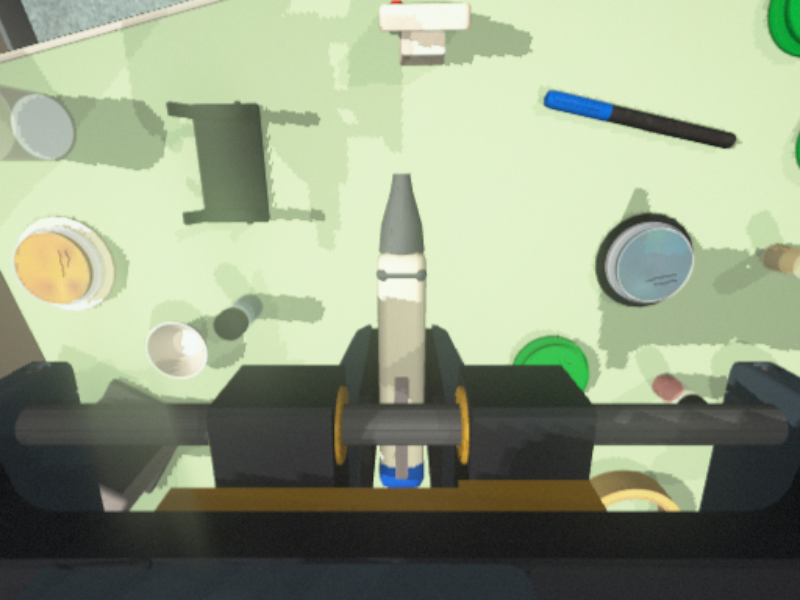

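View pics/t2.png

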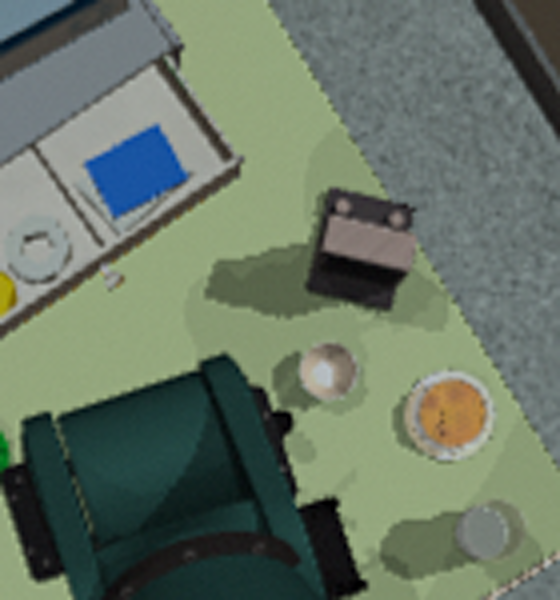

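Pen held straight. Stop in the crop: front top edge from (324,251) to (407,271), foot front edge from (308,289) to (391,310). The drawer's near corner is at (238,165) and its knob at (112,280).

```bash
python3 - <<'E'
from h import *
d=np.load('t2.npz');K,W=d['K'],d['W']
f=lambda u,v,z:unproj([[220+u/4,60+v/4]],K,W,z)[0]
for n,q in dict(f0=(324,251,.085),f1=(407,271,.085),g0=(308,289,.008),g1=(391,310,.008),knob=(108,284,.164),corner=(238,165,.191)).items(): print(n,f(*q).round(4))
a,b=f(324,251,.085),f(407,271,.085); e=b-a; print(np.linalg.norm(e),'face mid',(a+b)/2,'yaw',np.arctan2(e[0],-e[1])*-1*-1)
# stop x axis = e rotated +90deg (e points to -y)
x=np.array([-e[1],e[0]])/np.linalg.norm(e); yaw=np.arctan2(x[1],x[0])
c=((a+b)/2+np.array([.688,.0123]))/2
print('yaw',yaw,'c',c)
x=np.array([np.cos(yaw),np.sin(yaw)])
for off in (.11,.085): go(*(c-x*off),.055,yaw)
print(c-x*.11,c-x*.06)
E
```

```text
f0 [0.6991 0.0416]
f1 [ 0.6824 -0.0201]
g0 [0.6846 0.0467]
g1 [ 0.6661 -0.0187]
knob [0.6639 0.2031]
corner [0.739  0.1109]
0.06400618069072624 face mid [0.69072322 0.01075736] yaw -0.26450167600670355
yaw -0.26450167600670355 c [0.68936161 0.01152868]
linear [ -2.6  -15.24   9.81] spin 0.555 | now [0.5147 0.1789 0.1532] yaw 0.29 j6 -1.57 t 5.7
linear [ -4.73 -16.56   9.81] spin 0.555 | now [0.5147 0.1789 0.1532] yaw 0.29 j6 -1.57 t 5.7
[0.58318709 0.04028579] [0.63144823 0.02721438]
```

```bash
python3 -m jog '{"linear":[[-1,-4,0],[-2,-8,0],[-3,-12,0],[-3.8,-15.9,0],[-3.8,-15.9,0],[-3.8,-15.9,0],[-3.8,-15.9,0],[-3.8,-15.9,3],[-3.8,-15.9,6],[-3.8,-15.9,8],[-3.8,-15.9,9.9],[-3.8,-15.9,9.9],[-3.8,-15.9,9.9]],"spin":[0.1,0.2,0.3,0.4,0.5,0.56,0.56,0.56,0.56,0.56,0.56,0.56,0.56],"grip":[1,1,1,1,1,1,1,1,1,1,1,1,1]}'
python3 - <<'E'
from h import *
im,K,W=cam('top');cv2.imwrite('pics/t3.png',cv2.resize(im[60:210,240:380,::-1],(560,600),interpolation=cv2.INTER_CUBIC))
go(.6314,.0272,.055,-.27)
E
```

```text
t: 6.78
tool_pos: [0.5961, 0.0379, 0.0536]
tcp_rot: [[-0.964, 0.265, -0.003], [0.265, 0.964, -0.0], [0.003, -0.001, -1.0]]
ft_force: [0.4, 0.6, -0.2]
grip_width: 0.0176
grasp_force: 45.0
linear [-3.6  -0.12 -0.02] spin 0.002 | now [0.597  0.0379 0.0548] yaw -0.268 j6 -1.28 t 6.83
```

View pics/t3.png

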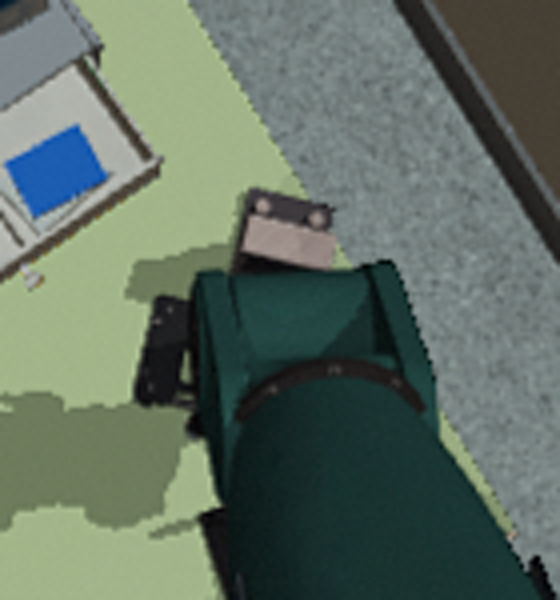

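The pen sits squarely in front of the stop, the stop's top edge being at (288,255). Now a slow advance.

```bash
python3 -m jog '{"linear":[[-0.8,0,0],[-1.5,0,0],[-1.9,0,0],[-2.1,0,0],[-2.2,0,0],[-2.3,0,0],[-2.4,0,0],[-2.5,0,0],[-2.6,0,0],[-2.7,0,0],[-2.8,0,0],[-2.9,0,0],[-3.0,0,0],[-3.0,0,0]],"spin":[0,0,0,0,0,0,0,0,0,0,0,0,0,0],"grip":[1,1,1,1,1,1,1,1,1,1,1,1,1,1]}'
```

```text
t: 8.0
tool_pos: [0.6264, 0.0296, 0.0549]
tcp_rot: [[-0.964, 0.267, 0.0], [0.267, 0.964, -0.0], [-0.0, 0.0, -1.0]]
ft_force: [1.1, 0.0, -0.1]
grip_width: 0.0175
grasp_force: 45.0
```

```bash
python3 -m jog '{"linear":[[-0.1,0,0],[-0.2,0,0],[-0.3,0,0],[-0.4,0,0],[-0.4,0,0]],"spin":[0,0,0,0,0],"grip":[1,1,1,1,1]}'
```

```text
t: 8.42
tool_pos: [0.6299, 0.0286, 0.0548]
tcp_rot: [[-0.964, 0.267, -0.001], [0.267, 0.964, 0.0], [0.001, -0.0, -1.0]]
ft_force: [-3.1, 1.7, 1.1]
grip_width: 0.0176
grasp_force: 45.0
```

```bash
python3 -m jog '{"linear":[[-0.1,0,0],[-0.2,0,0],[-0.3,0,0],[-0.4,0,0],[-0.5,0,0],[-0.6,0,0],[-0.7,0,0],[-0.7,0,0]],"spin":[0,0,0,0,0,0,0,0],"grip":[1,1,1,1,1,1,1,1]}'
python3 -m jog '{"linear":[[-0.05,0,0],[-0.1,0,0],[-0.15,0,0],[-0.2,0,0],[-0.2,0,0]],"spin":[0,0,0,0,0],"grip":[1,1,1,1,1]}'
```

```text
t: 9.08
tool_pos: [0.637, 0.0266, 0.0549]
tcp_rot: [[-0.964, 0.267, 0.0], [0.267, 0.964, -0.0], [-0.0, 0.0, -1.0]]
ft_force: [-2.2, 0.0, -2.3]
grip_width: 0.0182
grasp_force: 45.0
t: 9.5
tool_pos: [0.6375, 0.0265, 0.0547]
tcp_rot: [[-0.964, 0.266, -0.003], [0.266, 0.964, 0.0], [0.003, -0.0, -1.0]]
ft_force: [-11.7, 4.1, 5.9]
grip_width: 0.0181
grasp_force: 45.0
```

```bash
python3 -m jog '{"linear":[[-0.05,0,0],[-0.1,0,0],[-0.1,0,0]],"spin":[0,0,0],"grip":[1,1,1]}'
```

```text
t: 9.75
tool_pos: [0.6375, 0.0264, 0.0546]
tcp_rot: [[-0.964, 0.266, -0.005], [0.266, 0.964, 0.001], [0.005, -0.001, -1.0]]
ft_force: [-17.3, 6.1, 9.6]
grip_width: 0.0176
grasp_force: 45.0
```

Button bottomed out (17 N, no further motion). I'll retract, lift and go above the rest.

```bash
python3 -m jog '{"linear":[[1.5,0,0],[4,0,0],[6,0,-2],[6,0,-6],[6,0,-10],[6,0,-10],[6,0,-10]],"spin":[0,0,0,0,0,0,0],"grip":[1,1,1,1,1,1,1]}'
python3 - <<'E'
from h import *
go(.477,.045,.15,.29)
im,K,W=cam('wrist');axis('wrist','rest_seat',.035,K,W)
print([(np.round(d['at'],4).tolist(),round(d['confidence'],2)) for d in cams.tip_of('wrist','rest_seat')[:2]])
E
```

```text
t: 10.33
tool_pos: [0.5841, 0.0419, 0.1578]
tcp_rot: [[-0.964, 0.266, 0.006], [0.266, 0.964, 0.0], [-0.006, 0.002, -1.0]]
ft_force: [0.3, 0.2, -0.1]
grip_width: 0.0177
grasp_force: 45.0
linear [10.41 -2.56  0.71] spin -0.56 | now [0.5841 0.0419 0.1578] yaw -0.27 j6 -1.27 t 10.33
rest_seat 0.88 rect c [478.3  44.2] size [76.2 44.8] yaw rect 0.289 pca 0.288
[([0.4794, 0.0412, 0.0327], 0.79)]
```

```bash
python3 -m jog '{"linear":[[3,-0.8,0],[6,-1.6,0],[9,-2.4,0],[10.3,-2.7,0.5],[10.3,-2.7,0.5],[10.3,-2.7,0.5],[10.3,-2.7,0.5]],"spin":[-0.1,-0.2,-0.3,-0.4,-0.5,-0.56,-0.56],"grip":[1,1,1,1,1,1,1]}'
python3 - <<'E'
from h import *
im,K,W=cam('wrist'); cv2.imwrite('pics/w4.png',cv2.resize(im[:,:,::-1],(800,600)))
np.savez('w4',K=K,W=W); go(.478,.044,.028,.29)
print([(np.round(d['at'],4).tolist(),round(d['confidence'],2)) for l in ('rest_seat','pen_mid') for d in cams.tip_of('wrist',l)[:2]])
E
```

```text
t: 11.07
tool_pos: [0.4747, 0.0433, 0.1488]
tcp_rot: [[-0.957, -0.289, -0.002], [-0.289, 0.957, -0.0], [0.002, 0.0, -1.0]]
ft_force: [0.4, -1.8, -0.8]
grip_width: 0.018
grasp_force: 45.0
linear [-0.33 -0.02 12.1 ] spin -0.001 | now [0.475  0.0433 0.149 ] yaw 0.289 j6 -1.82 t 11.12
[([0.4704, 0.0433, 0.1534], 0.74)]
```

View pics/w4.png

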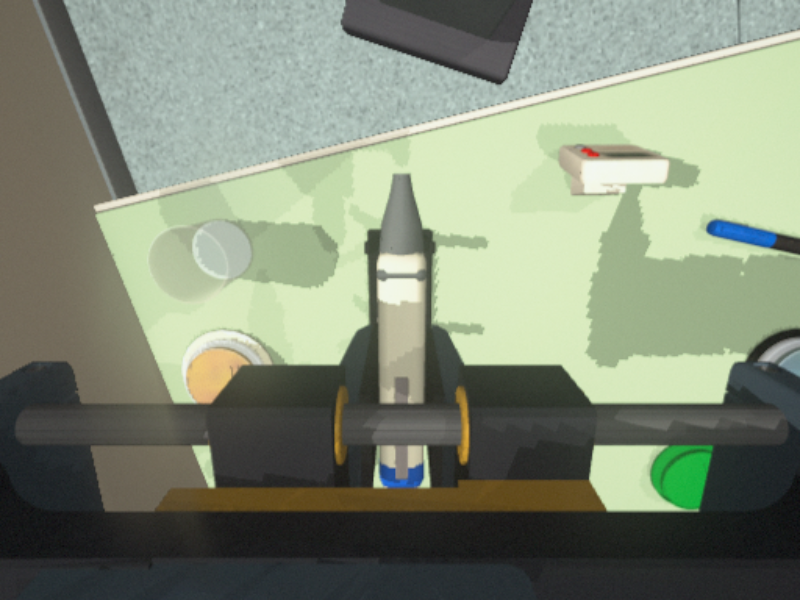

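The pen is over the rest, lateral alignment good: barrel centre at column 401, saddle ends at 370 and 432. I'll lower it.

```bash
python3 -m jog '{"linear":[[-0.7,0,3],[-0.7,0,6],[-0.7,0,8.5],[-0.7,0,10],[-0.7,0,11],[-0.7,0,11.6],[-0.7,0,11.9],[-0.7,0,12.1],[-0.7,0,12.1]],"spin":[0,0,0,0,0,0,0,0,0],"grip":[1,1,1,1,1,1,1,1,1]}'
```

```text
t: 11.97
tool_pos: [0.4825, 0.0454, 0.0293]
tcp_rot: [[-0.958, -0.286, 0.001], [-0.286, 0.958, 0.0], [-0.001, -0.0, -1.0]]
ft_force: [0.0, 0.7, -0.1]
grip_width: 0.0177
grasp_force: 45.0
```

```bash
python3 -m jog '{"linear":[[0,0,0.1],[0,0,0.2],[0,0,0.3],[0,0,0.3]],"spin":[0,0,0,0],"grip":[1,1,1,1]}'
```

```text
t: 12.3
tool_pos: [0.4826, 0.0454, 0.0267]
tcp_rot: [[-0.958, -0.286, 0.001], [-0.286, 0.958, 0.0], [-0.001, -0.0, -1.0]]
ft_force: [-3.0, 0.2, 11.2]
grip_width: 0.0181
grasp_force: 45.0
```

Seated. I'll release, rise and check.

```bash
python3 -m jog '{"linear":[[0,0,0],[0,0,0],[0,0,0],[0,0,-3],[0,0,-7],[0,0,-11],[0,0,-15],[0,0,-19],[0,0,-19]],"spin":[0,0,0,0,0,0,0,0,0],"grip":[4,4,4,4,4,4,5,9,9]}'
python3 - <<'E'
from h import *
im,K,W=cam('wrist'); cv2.imwrite('pics/w5.png',cv2.resize(im[:,:,::-1],(800,600)));np.savez('w5',K=K,W=W)
axis('wrist','pen_mid',.032,K,W)
for l in ('rest_seat','pen_mid','dish_amber_mid','pad_white_top','beaker_mid','porcelain_dish_mid'):print(l,[(np.round(d['at'],4).tolist(),round(d['confidence'],2))  for d in cams.tip_of('wrist',l)[:2]])
cam('top')
for l in ('rest_seat','pen_mid'):print(l,[(np.round(d['at'],4).tolist(),round(d['confidence'],2))  for d in cams.tip_of('top',l)[:2]])
E
```

```text
t: 13.05
tool_pos: [0.4856, 0.0455, 0.2233]
tcp_rot: [[-0.958, -0.286, 0.01], [-0.286, 0.958, 0.0], [-0.01, -0.002, -1.0]]
ft_force: [1.3, 0.2, 0.2]
grip_width: 0.057
grasp_force: 0.0
pen_mid 0.76 rect c [473.3  42.7] size [132.5  17.3] yaw rect 0.296 pca 0.289
pen_mid 0.44 rect c [574.1  74.1] size [41.1 21.6] yaw rect 0.206 pca 0.246
rest_seat [([0.4819, 0.0442, 0.0316], 0.94)]
pen_mid [([0.4788, 0.0443, 0.0312], 0.76)]
dish_amber_mid [([0.5869, -0.0648, 0.0159], 0.59)]
pad_white_top [([0.4787, 0.0438, 0.0339], 0.57)]
beaker_mid [([0.4935, -0.0835, 0.03], 0.96)]
porcelain_dish_mid [([0.624, 0.0355, 0.0097], 0.63), ([0.3657, 0.1434, 0.0245], 0.19)]
rest_seat []
pen_mid []
```

View pics/w5.png

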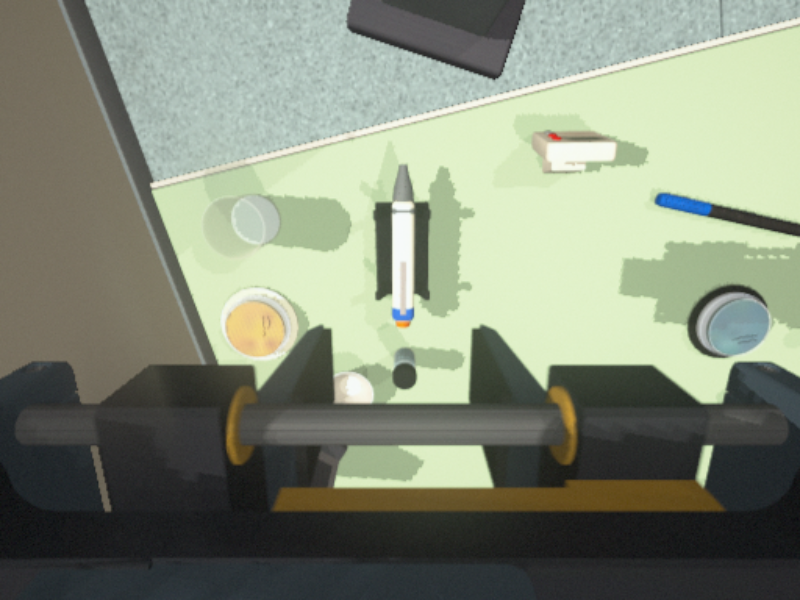

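Pen seated at (402,250) with its button only a thin orange rim at (403,323). Amber is at (256,328). I'll go above amber, fingers turned to a free line.

```bash
python3 -m jog '{"linear":[[-2,-4,0],[-4,-8,0],[-6.5,-13.2,2],[-6.5,-13.2,4],[-6.5,-13.2,6],[-6.5,-13.2,6],[-6.5,-13.2,6]],"spin":[-0.1,-0.2,-0.3,-0.41,-0.41,-0.41,-0.41],"grip":[9,9,9,8,8,8,8]}'
python3 - <<'E'
from h import *
im,K,W=cam('wrist')
axis('wrist','dish_amber_mid',.018,K,W)
print([(np.round(d['at'],4).tolist(),round(d['confidence'],2)) for d in cams.tip_of('wrist','dish_amber_mid')[:2]])
go(.585,-.063,.006,.7)
hsv=cv2.cvtColor(im,cv2.COLOR_RGB2HSV);m=((hsv[...,0]>8)&(hsv[...,0]<24)&(hsv[...,1]>90)&(hsv[...,2]>130)).astype(np.uint8);m[230:]=0
n,_,s,c=cv2.connectedComponentsWithStats(m)
for i in range(1,n):
    if s[i,4]>150: print(s[i],c[i],unproj(c[i],K,W,.015))
d=np.load('w5.npz');print(unproj([[256*.64,328*.64]],d['K'],d['W'],.015),unproj([[259*.64,325*.64]],d['K'],d['W'],.003))
E
```

```text
t: 14.18
tool_pos: [0.5812, -0.0624, 0.155]
tcp_rot: [[-0.766, -0.643, -0.003], [-0.643, 0.766, 0.0], [0.002, 0.002, -1.0]]
ft_force: [-0.1, -0.3, 0.5]
grip_width: 0.0796
grasp_force: 0.0
dish_amber_mid 0.69 rect c [582.7 -64. ] size [59.  58.9] yaw rect 0.22 pca -0.432
[([0.5852, -0.0647, 0.0163], 0.59)]
linear [-0.11 -0.21 15.14] spin 0.0 | now [ 0.5826 -0.0621  0.1574] yaw 0.7 j6 -2.42 t 14.33
[ 232  160   46   45 1590] [253.92704403 182.16666667] [[ 0.58472449 -0.06253805]]
[[ 0.58306751 -0.06186292]] [[ 0.58486413 -0.06248241]]
```

```bash
python3 -m jog '{"linear":[[-0.1,-0.1,4],[-0.1,-0.2,8],[-0.1,-0.2,11],[-0.1,-0.2,13],[-0.1,-0.2,14.3],[-0.1,-0.2,15],[-0.1,-0.2,15.1],[-0.1,-0.2,15.1],[-0.1,-0.2,15.1],[-0.1,-0.2,15.1],[-0.1,-0.2,15.1],[-0.1,-0.2,15.1],[-0.1,-0.2,15.1]],"spin":[0,0,0,0,0,0,0,0,0,0,0,0,0],"grip":[8,8,8,8,8,8,8,5.5,5.5,5.5,5.5,5.5,5.5]}' 20
python3 -m jog '{"linear":[[0,0,-1],[0,0,-3],[0,0,-6],[0,0,-9],[0,0,-9]],"spin":[0,0,0,0,0],"grip":[5.5,5.5,5.5,5.5,5.5]}'
python3 -c "
from h import *
go(.5,.19,.096,.3)"
```

```text
t: 15.42
tool_pos: [0.585, -0.0635, 0.0061]
tcp_rot: [[-0.765, -0.644, 0.002], [-0.644, 0.765, -0.0], [-0.001, -0.001, -1.0]]
ft_force: [-1.9, 1.3, 8.3]
grip_width: 0.0596
grasp_force: 20.0
t: 15.83
tool_pos: [0.5873, -0.0639, 0.101]
tcp_rot: [[-0.765, -0.644, 0.007], [-0.644, 0.765, -0.001], [-0.005, -0.006, -1.0]]
ft_force: [1.9, -0.1, 0.2]
grip_width: 0.0598
grasp_force: 20.0
linear [-9.68 25.04  0.4 ] spin 0.4 | now [ 0.5873 -0.0639  0.101 ] yaw 0.7 j6 -2.42 t 15.83
```

```bash
python3 -m jog '{"linear":[[-0.6,1.5,0],[-1.7,4.5,0],[-3,7.5,0],[-4.2,11,0],[-5.5,14.5,0],[-7,18,0],[-8.4,21.5,0],[-9.3,24,0],[-9.7,25,0],[-9.7,25,0],[-9.7,25,3],[-9.7,25,6],[-9.7,25,8],[-9.7,25,9],[-9.7,25,9.2],[-9.7,25,9.2],[-9.7,25,9.2],[-9.7,25,9.2]],"spin":[0,0.05,0.1,0.15,0.2,0.25,0.3,0.35,0.4,0.4,0.4,0.4,0.4,0.4,0.4,0.4,0.4,0.4],"grip":[5.5,5.5,5.5,5.5,5.5,5.5,5.5,5.5,5.5,5.5,5.5,5.5,5.5,5.5,5.5,5.5,5.5,5.5]}'
python3 -c "
from h import *
go(.456,.351,.15,-.1)"
```

```text
t: 17.33
tool_pos: [0.4981, 0.1904, 0.0041]
tcp_rot: [[-0.955, -0.296, 0.002], [-0.296, 0.955, 0.001], [-0.002, 0.0, -1.0]]
ft_force: [0.0, -0.1, 0.0]
grip_width: 0.0598
grasp_force: 20.0
linear [ -0.76  16.59 -14.59] spin 0.4 | now [0.4981 0.1904 0.0041] yaw 0.3 j6 -1.55 t 17.33
```

Set down, release, rise, go above teal.

```bash
python3 -m jog '{"linear":[[0,0,0.1],[0,0,0.1],[0,0,0.1],[0,0,0.1],[0,0,0.1],[0,0,-3],[0,0,-7],[0,0,-11],[-0.2,4,-14.6],[-0.5,8,-14.6],[-0.8,12,-14.6],[-0.8,16.6,-14.6],[-0.8,16.6,-14.6],[-0.8,16.6,-14.6],[-0.8,16.6,-14.6],[-0.8,16.6,-14.6]],"spin":[0,0,0,0,0,0,0,0,0.1,0.2,0.3,0.4,0.4,0.4,0.4,0.4],"grip":[8,8,8,8,8,8,8,8,8,8,8,8,8,8,8,8]}'
python3 - <<'E'
from h import *
im,K,W=cam('wrist'); cv2.imwrite('pics/w6.png',cv2.resize(im[:,:,::-1],(800,600)));np.savez('w6',K=K,W=W)
axis('wrist','dish_teal_mid',.018,K,W);axis('wrist','dish_amber_mid',.015,K,W)
print([(l,np.round(d['at'],4).tolist(),round(d['confidence'],2)) for l in ('dish_teal_mid','dish_amber_mid','pad_black_top') for d in cams.tip_of('wrist',l)[:3]])
go(.456,.351,.006,-.1)
E
```

```text
t: 18.67
tool_pos: [0.4559, 0.3502, 0.1486]
tcp_rot: [[-0.995, 0.099, -0.001], [0.099, 0.995, -0.001], [0.0, -0.001, -1.0]]
ft_force: [0.6, -0.5, 0.2]
grip_width: 0.0795
grasp_force: 0.0
dish_teal_mid 0.82 rect c [553.4 323.5] size [61.3 48.4] yaw rect 0.237 pca -0.135
dish_teal_mid 0.76 rect c [455.4 352.2] size [58.  59.2] yaw rect -0.883 pca -0.599
dish_teal_mid 0.67 rect c [340.7 443.2] size [58.4 58.2] yaw rect 1.171 pca -1.272
dish_amber_mid 0.87 rect c [490.1 198.2] size [56.9 52.7] yaw rect 0.862 pca 1.015
[('dish_teal_mid', [0.4601, 0.3535, 0.0101], 0.87), ('dish_teal_mid', [0.3376, 0.4491, 0.0091], 0.86), ('dish_amber_mid', [0.5008, 0.1876, 0.0101], 0.96)]
linear [ 0.02  0.04 14.29] spin -0.001 | now [0.4562 0.3505 0.1489] yaw -0.101 j6 -0.86 t 18.97
```

View pics/w6.png

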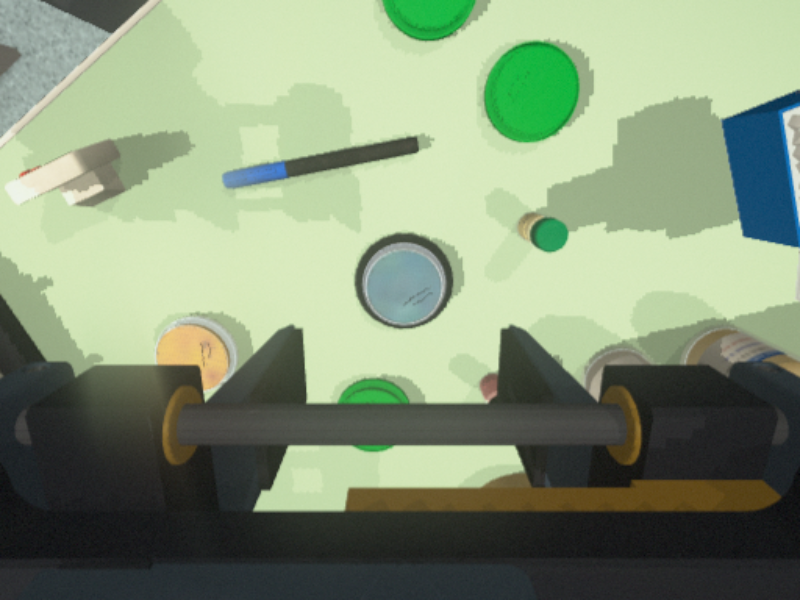

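Teal is centred on the black pad at (404,283), between the fingers. Amber rests flat at (197,357). Grasping teal.

```bash
python3 -m jog '{"linear":[[0,0.1,4],[0,0.1,8],[0,0.1,11],[0,0.1,13],[0,0.1,13.9],[0,0.1,14.3],[0,0.1,14.3],[0,0.1,14.3],[0,0.1,14.3],[0,0.1,14.3],[0,0.1,14.3],[0,0.1,14.3]],"spin":[0,0,0,0,0,0,0,0,0,0,0,0],"grip":[8,8,8,8,8,8,5.5,5.5,5.5,5.5,5.5,5.5]}' 20
python3 -m jog '{"linear":[[0,0,-1],[0,0,-3],[0,0,-6],[0,0,-9],[0,0,-10],[0,0,-10]],"spin":[0,0,0,0,0,0],"grip":[5.5,5.5,5.5,5.5,5.5,5.5]}'
python3 -c "
from h import *
go(.585,-.063,.106,.7)"
```

```text
t: 19.97
tool_pos: [0.4567, 0.3527, 0.0072]
tcp_rot: [[-0.995, 0.1, 0.002], [0.1, 0.995, 0.001], [-0.001, 0.001, -1.0]]
ft_force: [-0.7, -1.0, 8.3]
grip_width: 0.0589
grasp_force: 20.0
t: 20.47
tool_pos: [0.4574, 0.3533, 0.1094]
tcp_rot: [[-0.995, 0.1, 0.004], [0.1, 0.995, 0.003], [-0.004, 0.003, -1.0]]
ft_force: [1.5, 0.0, -0.7]
grip_width: 0.0593
grasp_force: 20.0
linear [-16.83 -40.15   0.26] spin -0.8 | now [0.4574 0.3533 0.1094] yaw -0.1 j6 -0.85 t 20.47
```

```bash
python3 -m jog '{"linear":[[-0.6,-1.5,0],[-1.8,-4.3,0],[-3.2,-7.5,0],[-4.6,-11,0],[-6.1,-14.5,0],[-7.6,-18,0],[-9.1,-21.5,0],[-10.6,-25,0],[-12.1,-28.5,0],[-13.5,-32,0],[-14.9,-35.5,0],[-16.1,-38.5,0],[-16.8,-40,0],[-16.8,-40.1,0],[-16.8,-40.1,0],[-16.8,-40.1,0],[-16.8,-40.1,0]],"spin":[0,-0.06,-0.12,-0.18,-0.24,-0.3,-0.36,-0.42,-0.48,-0.54,-0.6,-0.66,-0.72,-0.8,-0.8,-0.8,-0.8],"grip":[5.5,5.5,5.5,5.5,5.5,5.5,5.5,5.5,5.5,5.5,5.5,5.5,5.5,5.5,5.5,5.5,5.5]}'
python3 -c "
from h import *
go(.585,-.063,.0075,.7)"
```

```text
t: 21.88
tool_pos: [0.5826, -0.063, 0.1053]
tcp_rot: [[-0.766, -0.643, -0.001], [-0.643, 0.766, 0.0], [0.001, 0.001, -1.0]]
ft_force: [-0.3, -0.6, -0.7]
grip_width: 0.0592
grasp_force: 20.0
linear [-0.19 -0.16  9.78] spin -0.002 | now [ 0.5826 -0.063   0.1053] yaw 0.698 j6 -2.42 t 21.88
```

```bash
python3 -m jog '{"linear":[[-0.1,-0.1,3],[-0.2,-0.1,6],[-0.2,-0.1,8],[-0.2,-0.1,9.2],[-0.2,-0.1,9.7],[-0.2,-0.1,9.8],[-0.2,-0.1,9.8],[-0.2,-0.1,9.8],[-0.2,-0.1,9.8],[-0.2,-0.1,9.8],[-0.2,-0.1,9.8],[-0.2,-0.1,7],[-0.2,-0.1,3],[-0.2,-0.1,-1],[-0.2,-0.1,-5],[-0.2,-0.1,-5]],"spin":[0,0,0,0,0,0,0,0,0,0,0,0,0,0,0,0],"grip":[5.5,5.5,5.5,5.5,5.5,5.5,5.5,8,8,8,8,8,8,8,8,8]}'
python3 - <<'E'
from h import *
im,K,W=cam('wrist'); cv2.imwrite('pics/w7.png',cv2.resize(im[:,:,::-1],(800,600)));np.savez('w7',K=K,W=W)
axis('wrist','dish_teal_mid',.018,K,W)
print([(l,np.round(d['at'],4).tolist(),round(d['confidence'],2)) for l in ('dish_teal_mid','pad_white_top') for d in cams.tip_of('wrist',l)[:3]])
go(.5,.19,.153,.3)
E
```

```text
t: 23.22
tool_pos: [0.5892, -0.0636, 0.1638]
tcp_rot: [[-0.765, -0.644, 0.01], [-0.644, 0.765, -0.002], [-0.007, -0.008, -1.0]]
ft_force: [1.2, -0.6, 1.0]
grip_width: 0.0799
grasp_force: 0.0
dish_teal_mid 0.64 rect c [585.3 -63.6] size [57. 58.] yaw rect -0.87 pca 0.16
[('dish_teal_mid', [0.5928, -0.0629, 0.0096], 0.86)]
linear [-9.82 24.8   0.23] spin 0.4 | now [ 0.5847 -0.0629  0.1552] yaw 0.7 j6 -2.42 t 23.42
```

View pics/w7.png

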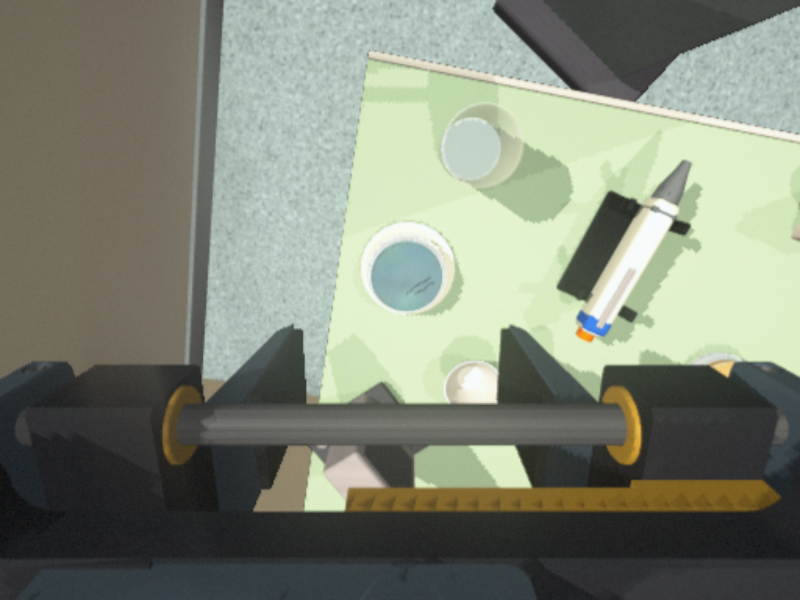

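Teal lies on the white pad at (408,273) with an even rim. The pen is still in the rest. Now amber.

```bash
python3 -m jog '{"linear":[[-1.5,4,0],[-3,8,0],[-4.5,12,0],[-6,16,0],[-7.8,20,0],[-9.7,24.8,0],[-9.7,24.8,0],[-9.7,24.8,0],[-9.7,24.8,0],[-9.7,24.8,4],[-9.7,24.8,8],[-9.7,24.8,12],[-9.7,24.8,14],[-9.7,24.8,15],[-9.7,24.8,15.1],[-9.7,24.8,15.1]],"spin":[0,0.1,0.2,0.3,0.4,0.4,0.4,0.4,0.4,0.4,0.4,0.4,0.4,0.4,0.4,0.4],"grip":[8,8,8,8,8,8,8,8,8,8,8,8,8,8,8,8]}'
python3 -m jog '{"linear":[[0,0,0],[0,0,0],[0,0,0],[0,0,0],[0,0,0],[0,0,-1],[0,0,-3],[0,0,-6],[0,0,-9],[0,0,-10],[0,0,-10]],"spin":[0,0,0,0,0,0,0,0,0,0,0],"grip":[5.5,5.5,5.5,5.5,5.5,5.5,5.5,5.5,5.5,5.5,5.5]}' 20
python3 -c "
from h import *
go(.457,.352,.105,-.1)"
```

```text
t: 24.75
tool_pos: [0.5, 0.1885, 0.005]
tcp_rot: [[-0.956, -0.295, -0.001], [-0.295, 0.956, -0.0], [0.001, -0.0, -1.0]]
ft_force: [-0.1, -0.2, 0.1]
grip_width: 0.0801
grasp_force: 0.0
t: 25.67
tool_pos: [0.5014, 0.1897, 0.1081]
tcp_rot: [[-0.955, -0.296, 0.005], [-0.296, 0.955, 0.002], [-0.005, 0.0, -1.0]]
ft_force: [-0.2, 0.1, 0.7]
grip_width: 0.0594
grasp_force: 20.0
linear [-0.56 16.81  0.32] spin 0.4 | now [0.5014 0.1897 0.1081] yaw 0.3 j6 -1.55 t 25.67
```

```bash
python3 -m jog '{"linear":[[0,1.5,0],[-0.1,4.5,0],[-0.3,7.5,0],[-0.4,11,0],[-0.5,14,0],[-0.5,16,0],[-0.5,16.8,0],[-0.5,16.8,0],[-0.5,16.8,0],[-0.5,16.8,3],[-0.5,16.8,6],[-0.5,16.8,8.5],[-0.5,16.8,9.4],[-0.5,16.8,9.7],[-0.5,16.8,9.7],[-0.5,16.8,9.7]],"spin":[0.05,0.1,0.17,0.23,0.29,0.35,0.4,0.4,0.4,0.4,0.4,0.4,0.4,0.4,0.4,0.4],"grip":[5.5,5.5,5.5,5.5,5.5,5.5,5.5,5.5,5.5,5.5,5.5,5.5,5.5,5.5,5.5,5.5]}'
python3 -m jog '{"linear":[[0,0,0],[0,0,0],[0,0,0],[0,0,0],[0,0,-3],[0,0,-7],[0,0,-11],[0,0,-15],[0,0,-19],[0,0,-20],[0,0,-20]],"spin":[0,0,0,0,0,0,0,0,0,0,0],"grip":[8,8,8,8,8,8,8,8,8,8,8]}'
python3 - <<'E'
from h import *
im,K,W=cam('wrist'); cv2.imwrite('pics/w8.png',cv2.resize(im[:,:,::-1],(800,600)))
axis('wrist','dish_amber_mid',.018,K,W)
print([(l,np.round(d['at'],4).tolist(),round(d['confidence'],2)) for l in ('dish_amber_mid','pad_black_top') for d in cams.tip_of('wrist',l)[:3]])
E
```

```text
t: 27.0
tool_pos: [0.4552, 0.3505, 0.0081]
tcp_rot: [[-0.995, 0.099, -0.0], [0.099, 0.995, -0.0], [0.0, -0.0, -1.0]]
ft_force: [0.6, 0.1, 0.7]
grip_width: 0.0592
grasp_force: 20.0
t: 27.92
tool_pos: [0.4563, 0.3522, 0.2117]
tcp_rot: [[-0.995, 0.099, 0.005], [0.099, 0.995, 0.004], [-0.005, 0.004, -1.0]]
ft_force: [-0.3, 0.2, 0.4]
grip_width: 0.0803
grasp_force: 0.0
dish_amber_mid 0.95 rect c [450.5 351.4] size [57.1 57.3] yaw rect -0.896 pca 1.218
dish_amber_mid 0.62 rect c [648.5 405.1] size [36.6 70. ] yaw rect -1.02 pca -1.035
[('dish_amber_mid', [0.4557, 0.3469, 0.0144], 0.81), ('dish_amber_mid', [0.3672, 0.1451, 0.0232], 0.63)]
```

View pics/w8.png

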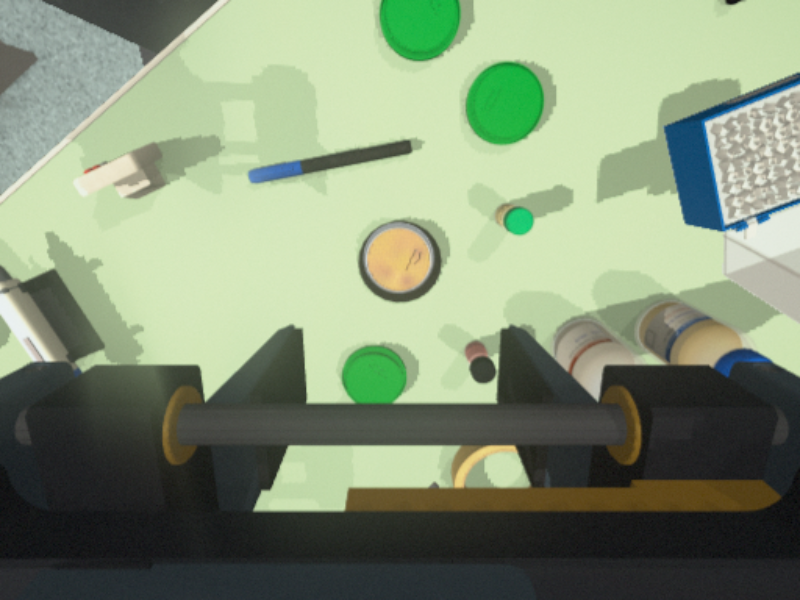

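Amber is flat on the black pad, centre (399,259) against the pad's (400,262). Everything else stands undisturbed, so I'm handing in.

```bash
python3 -c "
from rig import robot
print(robot.hand_in())"
```

```text
the job is handed in; nothing more can be done
None
```

The job is handed in at about 28 s of the 72 s: the pen's button was pushed in against the stop until it bottomed out, the pen lies in the rest, and the two dishes are swapped and look centred and flat in the last wrist pictures; hand-in returned no verdict.

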